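# Set the lamb-bottle warmer to three dots and start it

### The job

Bring the lambs' bottles to feeding warmth: with the fingertips push the thumb tab of the bottle warmer's round selector, click by click, until it points at the three-dot mark and rests in that click, and only then press the start button beside the selector fully in and let it come out again. Push the tab from one side, do not pinch it between the fingers. Lift nothing, and leave the bottles in the wells, the white pot and the pen on the deck, and the amber vial beside the warmer where they are.

Things in the scene. Friction and masses are not known exactly. Their poses are not given: they have to be found in the camera images.
- warmer: Bottle warmer, fixed, 266 mm deep (x), 546 wide, 130 high. Its x points to its back (away from the robot at yaw 0), y to its left, z up; origin on the table, mid-depth, between its halves. Left half: aluminium block with four wells, two holding bottles. Right half: flat bare-metal control deck 130 mm up, with round selector (axis at x 0.010, y -0.125) and start button (x 0.010, y -0.245).
- selector_axis (a point): Point on the selector's vertical axis at the deck's surface. The selector is a flat grey disc 86 mm across, top 8 mm above the deck, with a black hub 36 mm across and 20 mm above the deck, and one upright radial black thumb tab. Nothing else rises from the deck within 95 mm of the axis.
- tab_tip (a point): Outer end of the thumb tab, top edge; moves with the selector and is its pointer. The tab runs from the hub to 60 mm from the axis (17 mm beyond the disc), is 12 mm thick, from 5 to 28 mm above the deck, and has a white line along its top.
- mark_three (a point): Point on the deck where the tab's end must stand: 60 mm from the axis, on the line to the three-dot mark. Six black marks stand 60 degrees apart, 87 mm from the axis: an open ring (off) at the back, then clockwise from above one, two, three, four, five dots; so three dots are straight in front of the selector (-x of the warmer).
- selector (a joint): Selector angle (rad): 0 with the tab at the open ring, growing clockwise from above. It clicks every 1.047: one dot 1.047, two 2.094, three 3.142 or -3.142, four -2.094, five -1.047. Turns endlessly both ways. About 5 N at the tab's end takes it over the hump half way between clicks, then it springs on to the next by itself. Starts anywhere but at three dots, even between marks.
- tab_face_a: Ribbed rubber facing on the tab's right side, looking from the axis out along the tab: 20 to 57 mm from the axis, 8 to 24 mm above the deck, its face 6 mm from the tab's middle plane. Pushing on it turns the selector anticlockwise. The origin lies on the axis, x along the tab.
- tab_face_b: The same facing on the tab's left side; pushing on it turns the selector clockwise.
- start (a joint): Start button's travel (m): 0 out, 0.006 fully in. Springs out by itself; about 5 N presses it fully in.
- start_top (a point): Centre of the top of the start button, a grey round button 26 mm across in a black collar 42 mm across, on the deck 120 mm to the right of the selector's axis. Its top stands 22 mm above the deck when out, its collar 12 mm.
- bottle_tall: Clear lamb feeding bottle with orange screw collar and rubber teat, 69 mm across, 223 mm tall, standing in one of the warmer's wells; origin under its centre. To be left alone.
- bottle_short: The same but 188 mm tall, in another well; origin under its centre. To be left alone.
- pot: Small open white plastic pot, 45 mm across, 46 mm tall, standing on the control deck near its back right corner; origin under its centre. To be left alone.
- vial: Amber medicine vial with aluminium cap, 48 mm across, 78 mm tall, on the table to the right; origin under its centre. To be left alone.
- tag_pen: White marker pen with black cap, 133 mm long, 18 mm thick, lying along the front edge of the control deck; origin under its middle. To be left alone.

How it is judged (in metres and radians):
On the way, in this order (a step that is already met when the one before it is completed fails the run):
1. the selector's tab rests at the three-dot mark (horizontal distance between tab_tip and mark_three below 0.008 m and velocity of joint selector between -0.1 and 0.1 rad/s), for 0.3 s.
2. the start button is pressed fully in (value of joint start above 0.0045 m and horizontal distance between tab_tip and mark_three below 0.008 m), for 0.05 s.
At the end, for the whole second after the job is handed in: The selector is at rest with the end of its tab within 8 mm of the three-dot position, the start button, having been pressed at least 4.5 of its 6 mm with the selector set, is out again, and none of the two bottles in the wells, the pot, the pen and the vial is more than 25 mm from where it began (all of step 1 and value of joint start below 0.0015 m and not (distance of any of bottle_tall, bottle_short, pot, vial, tag_pen from where it was at the start of the episode above 0.025 m)); the robot touches nothing.
It fails at once if the start button is pressed while the selector is not at the three-dot mark (value of joint start above 0.003 m and horizontal distance between tab_tip and mark_three above 0.015 m).
It fails at once if the tab is pinched between the fingers (contact force between the fingers and tab_face_a above 0.5 N and contact force between the fingers and tab_face_b above 0.5 N).
It fails at once if a bottle in the wells, the pot, the pen or the vial is lifted, carried or pushed more than 25 mm (distance of any of bottle_tall, bottle_short, pot, vial, tag_pen from where it was at the start of the episode above 0.025 m).
It also fails if it takes over 48 s, if anything falls off the work surface, if the arm or the gripper's body presses on something with over 40 N, if the wrist force passes 120 N, or if a joint passes its speed limit or range.

### The arm

A 6-joint arm with a two-finger parallel gripper is mounted at the origin on the work surface. World frame = base frame: x ahead of the robot, y to its left, z up, the work surface at z = 0. Lengths are in m, angles in degrees, forces in N, time in s.
With the tool pointing down it reaches from about 0.375 to 0.75 m from the base axis. Payload 9 kg.
Tool frame: the origin (TCP) lies where the fingers leave the gripper's body, on its centre line; the fingertips stand 73 mm ahead of it and the grasp point (between the pads) lies 54 mm ahead of it (robot.tip_reach is the distance from the TCP to the fingertips, in m); z points along the fingers, y is the line along which they close (so a half turn about z gives the same grasp; the last joint's range is limited). The gripper opens to 85 mm and grips with 20 to 120 N. Pads are 22 mm wide; open, the fingers measure 114 mm over their backs; the gripper's body (76 mm by 85 mm) begins 54 mm behind the grasp point. The pads swing forward as they close: fully open they stand 13 mm farther back than shut.
Start: joints at [-79.624, 5.964, 5.575, 89.605, 0, 77.527], TCP at [0.233, -0.553, 0.304] pointing down, gripper open.
Joint ranges: [-171.21, 171.21], [-48.23, 106.86], [-62.78, 66.21], [-105.2, 120.99], [-86.42, 89.51], [-180, 180]. Speed limits (degrees/s): [127.2, 127.2, 147.25, 180, 180, 180].

### API

Orientations are given as [roll, pitch, yaw] about the fixed x, y, z axes, in that order (R = Rz(yaw) Ry(pitch) Rx(roll)).
In Python, from plant import robot gives the robot as it stands. Calls block until the motion is done:
- robot.move_pose(position, orientation): joint-space move of the TCP to a pose.
- robot.line_to(position, vel=0.15, rotation=None, guard=None): straight line of the TCP; rotation=None keeps the orientation; vel is the mean speed in m/s. With guard (N) it stops when the force on the tool has changed by that much, and returns True; else False.
- robot.goto_joints(angles): joint-space move.
- robot.set_gripper(opening): finger opening in m; the grip force is fixed at half the most; returns when the fingers have stopped.
- robot.pause(seconds).
- robot.ik(position, orientation): joint angles nearest the present ones, or None.
- robot.observe(): the state.
- robot.grab_frame(name): name is "scene" or "top"; returns the picture (384x512x3 uint8, blue, green, red); there is no depth.
- robot.get_calibration(name): a dict with "vertical_fov" (degrees; the focal length in pixels is half the picture's height over the tangent of half this angle, whatever the lens; pixels are square), "cx", "cy" (the principal point, pixels), "rvec" (rotation vector, rad) and "tvec" (3), from world to camera coordinates, as OpenCV has them. Camera axes: x right, y down, z forward; pixel columns grow to the right and rows downward; lengths in m; the calibration is good to about 2 mm. A picture is of the moment at which its call begins. get_calibration takes no time and is no camera call.
A pose or a line that the arm cannot do raises robot.IKError and nothing moves.
- robot.job_done(): hands the job in; it is judged then, once.
The state is a dict: "time": time; "q": joint angles; "qvel": joint speeds; "joint_torque": joint torques, N m; "tool_pos": TCP position; "tcp_rot": TCP orientation; "ft_force": force on the tool from outside, world axes, zero at the start; "torque": the same for the moment, N m; "gripper_width": finger opening in m; "gripper_force": force on a finger pad.
Only numpy, scipy, OpenCV 4.12 (cv2) and the standard library are available. Lean on these libraries where they do the work, as an engineer would, in place of code of your own. Each camera call takes 0.05 s, during which the arm holds its last target. There are 200 camera calls.

## Working session

There is one attempt and no reset: what is moved stays moved. The work goes in short steps, each a Python script; the robot and the scene stay as the last script left them, time stands still between calls to the robot, and variables do not carry over. Pictures are saved under pics/ and viewed, at most 10 in all, crops included, and the job is handed in when it is done.

```bash
mkdir -p pics; ls; python3 - <<'E'
from plant import robot
import cv2
for n in("scene","top"):
    cv2.imwrite(f"pics/{n}0.png",robot.grab_frame(n)); print(n,robot.get_calibration(n))
print(robot.observe()["time"],robot.tip_reach)
E
```

```text
pics
scene {'vertical_fov': 56.91903835865044, 'cx': 250.30958565359305, 'cy': 195.43773541618492, 'rvec': array([ 0.69741458,  2.62644485, -1.1204127 ]), 'tvec': array([ 0.47892467, -0.12110424,  1.28293907])}
top {'vertical_fov': 49.58852952236513, 'cx': 263.82779110610534, 'cy': 189.76321386187846, 'rvec': array([ 2.17842898, -2.17693448,  0.07898102]), 'tvec': array([0.01716617, 0.55190714, 1.1715228 ])}
0.1 0.0726
```

View pics/top0.png

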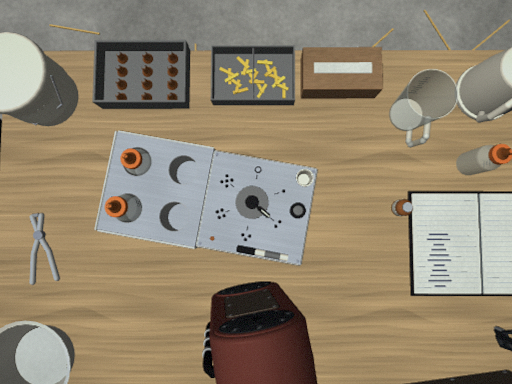

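View pics/scene0.png

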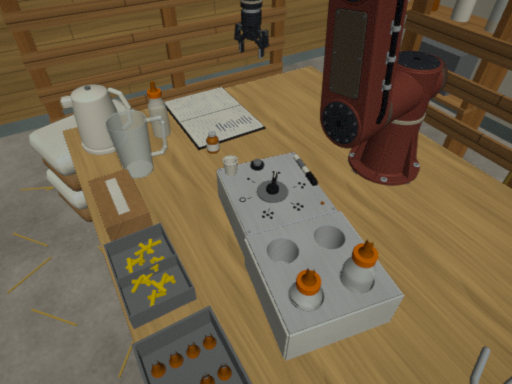

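The top view shows the hub near (253,203) and the tab pointing to about (270,218), toward the two-dot mark. The button is near (297,210), the pen near (262,253) and the pot near (304,178). I'll enlarge this area.

```bash
python3 - <<'E'
import cv2
im=cv2.imread("pics/top0.png")[140:275,185:330]
cv2.imwrite("pics/crop.png",cv2.resize(im,None,fx=4.4,fy=4.4,interpolation=cv2.INTER_CUBIC))
E
```

```text
(no output)
```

View pics/crop.png

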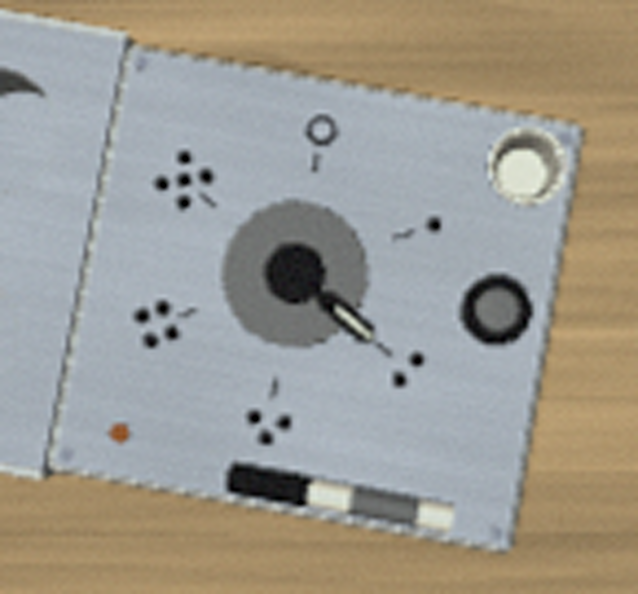

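The enlarged crop shows, in crop pixels, the disc centre at (296,273), the tab end at (370,337), the button at (497,310), the ring at (322,130) and the three dots near (269,424). The tab stands on the two-dot line. I'll fit the warmer pose to these points.

```bash
cat > h.py <<'E'
import numpy as np, cv2
from scipy.optimize import least_squares
from plant import robot
c=robot.get_calibration("top"); f=192/np.tan(np.radians(c["vertical_fov"]/2))
K=np.array([[f,0,c["cx"]],[0,f,c["cy"]],[0,0,1]])
def proj(P): return cv2.projectPoints(np.array(P,float),c["rvec"],c["tvec"],K,None)[0][:,0]
def ray(px,z):
    R=cv2.Rodrigues(c["rvec"])[0]; d=R.T@np.linalg.solve(K,[*px,1]); o=-R.T@c["tvec"]
    return o+d*(z-o[2])/d[2]
def crop(p): return (np.array(p,float)+.5)/4.4-.5+[185,140]
def pol(k): a=-k*np.pi/3; return [.010+.087*np.cos(a),-.125+.087*np.sin(a),.13]
E
python3 - <<'E'
from h import *
W=np.array([pol(k) for k in range(6)]+[[.01,-.125,.138],[.01,-.245,.152],[.133,-.273,.13],[-.133,-.273,.13]])
I=crop([(322,130),(434,224),(408,370),(269,424),(157,323),(184,180),(296,273),(497,310),(582,125),(510,550)])
def T(p,W):
    C,S=np.cos(p[2]),np.sin(p[2]); return W@np.array([[C,S,0],[-S,C,0],[0,0,1]])+[p[0],p[1],0]
s=least_squares(lambda p:(proj(T(p,W))-I).ravel(),[.5,0,-.15],loss="soft_l1")
print(s.x,np.degrees(s.x[2])); print(((proj(T(s.x,W))-I)).round(2).tolist())
p=s.x
ax=T(p,np.array([[.01,-.125,.13]]))[0]; tip=ray(crop((370,337)),.158)
d=tip-ax; print("axis",ax,"tip",tip,"r",np.hypot(*d[:2]),"sel",np.degrees(-(np.arctan2(d[1],d[0])-p[2])))
for n,q,z in(("button",(497,310),.152),("pot",(525,165),.176),("pen1",(230,478),.14),("pen2",(453,517),.14)): print(n,ray(crop(q),z).round(4))
print(T(p,np.array([[.01,-.245,.152]])))
np.save("p.npy",p)
E
```

```text
[ 0.52345938  0.17241224 -0.17689735] -10.135471844330516
[[0.14, 0.2], [0.13, 0.18], [0.23, -0.08], [0.23, -0.92], [0.21, 0.32], [0.22, 0.05], [-0.0, 0.19], [0.48, -0.18], [-0.93, -2.22], [-1.87, 2.24]]
axis [0.5113063  0.04760317 0.13      ] tip [0.47397973 0.00421127 0.158     ] r 0.05723748604171218 sel 120.56729626293419
button [ 0.4897 -0.0693  0.152 ]
pot [ 0.5715 -0.0839  0.176 ]
pen1 [0.3923 0.0855 0.14  ]
pen2 [ 0.3701 -0.044   0.14  ]
[[ 0.49018915 -0.07052416  0.152     ]]
```

```bash
cat >> h.py <<'E'
p=np.load("p.npy"); ax=np.array([0.5113,0.0476]); yw=np.degrees(p[2])
def pose(phi,off,tipz,r=.042):
    a=np.radians(yw-phi); u=np.array([np.cos(a),np.sin(a)]); n=np.array([-u[1],u[0]])
    return [*(ax+r*u+off*n),tipz+robot.tip_reach],[180,0,(yw-phi+180+180)%360-180]
E
python3 - <<'E'
from h import *
robot.set_gripper(0)
P,o=pose(120.6,.032,.21)
for dy in(0,180): print(robot.ik(P,[180,0,(o[2]+dy+180)%360-180]))
robot.move_pose(P,o)
P,_=pose(120.6,.032,.144)
print(robot.line_to(P,vel=.06,guard=5))
s=robot.observe(); print(s["time"],s["tool_pos"],P,s["ft_force"],s["gripper_width"])
cv2.imwrite("pics/s1.png",cv2.resize(robot.grab_frame("scene")[120:240,200:340],None,fx=5,fy=5))
E
```

```text
[-15.35147744 -10.3368363  -12.56412953  87.77270677   0.
 115.3839944 ]
[-15.35147744 -10.3368363  -12.56412953  87.77270677   0.
 -64.6160056 ]
False
4.3083 [ 0.50836599 -0.00516606  0.21708309] [np.float64(0.5081395343613713), np.float64(-0.005106844498101445), 0.2166] [-0.59376161  0.00536613 -0.22386997] 0.000411553919507116
```

View pics/s1.png

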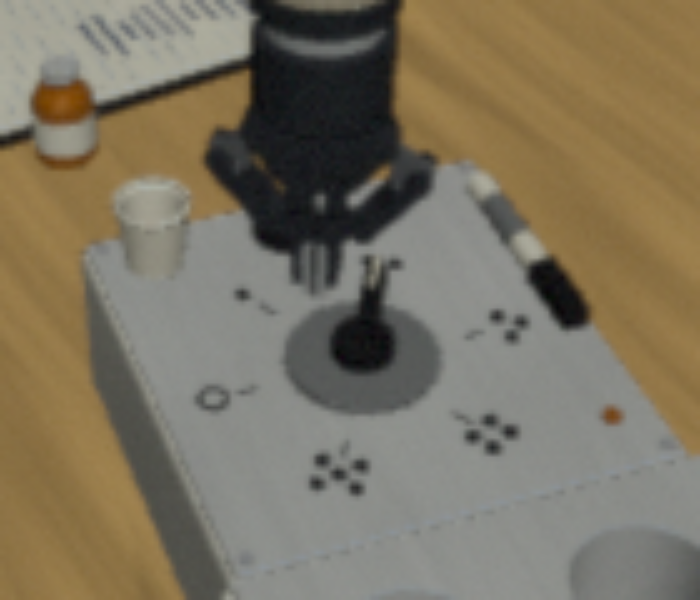

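The closed fingers (about 315,270) stand beside the tab (375,275), on the side away from three dots. Pot, pen and vial are clear, so I'll sweep the tab clockwise.

```bash
python3 - <<'E'
from h import *
P,o=pose(120.6,.022,.144); robot.line_to(P,vel=.05)
for phi in(128,135,142,148,153,158,162,166):
    P,o=pose(phi,.020,.144); robot.line_to(P,vel=.04,rotation=o)
    s=robot.observe(); print(phi,s["ft_force"].round(1),np.hypot(*(np.array(s["tool_pos"])-P)[:2]).round(4))
    if phi>=153 and np.hypot(*s["ft_force"][:2])<1.5: pass
print(s["time"])
cv2.imwrite("pics/s2.png",cv2.resize(robot.grab_frame("scene")[120:240,200:340],None,fx=5,fy=5))
E
```

```text
128 [ 5.  -4.5 -1.9] 0.0014
135 [ 0.  -1.1  0.3] 0.0006
142 [-0.5 -4.7  0.7] 0.0006
148 [0.5 0.1 0.1] 0.0002
153 [ 0.3 -1.1 -0.1] 0.0003
158 [-0.4 -0.3  0.1] 0.0003
162 [ 0.1  1.  -0.7] 0.0
166 [ 0.2 -0.3  0.4] 0.0001
6.9167
```

View pics/s2.png

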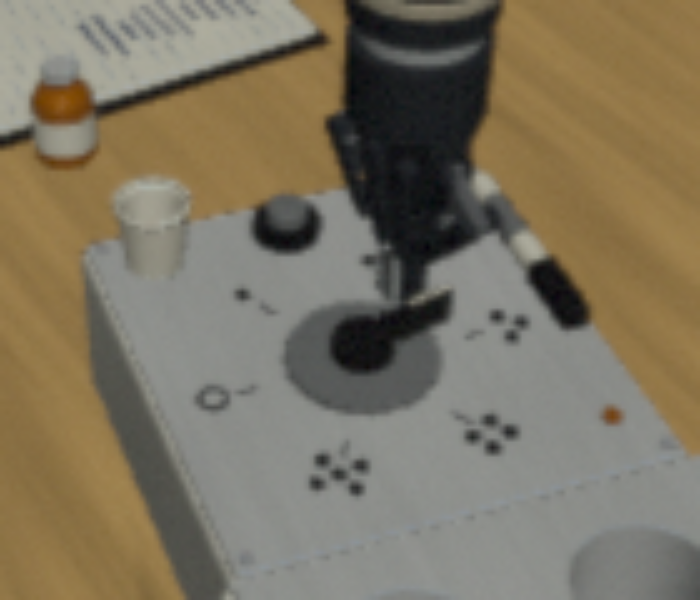

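The tab has sprung clear and points away from two dots, at (450,300), close to the three-dot line. I'll back off, go above the button and check from the top before pressing.

```bash
python3 - <<'E'
from h import *
P,o=pose(158,.027,.144); robot.line_to(P,vel=.06)
P[2]=.215+robot.tip_reach; robot.line_to(P,vel=.12)
z=.19+robot.tip_reach
robot.move_pose([.4900,-.0700,z],[180,0,80]); robot.pause(.3)
s=robot.observe(); print(s["time"],s["tool_pos"],s["ft_force"])
a=robot.grab_frame("top")[140:275,185:330]; b=robot.grab_frame("scene")[120:220,200:340]
a=cv2.resize(a,None,fx=4.4,fy=4.4,interpolation=2); cv2.imwrite("pics/t3.png",a)
cv2.imwrite("pics/s3.png",cv2.resize(b,None,fx=5,fy=5))
E
```

```text
9.7167 [ 0.49003857 -0.06988547  0.26268842] [-0.13571185  0.40694782  0.02074108]
```

View pics/t3.png

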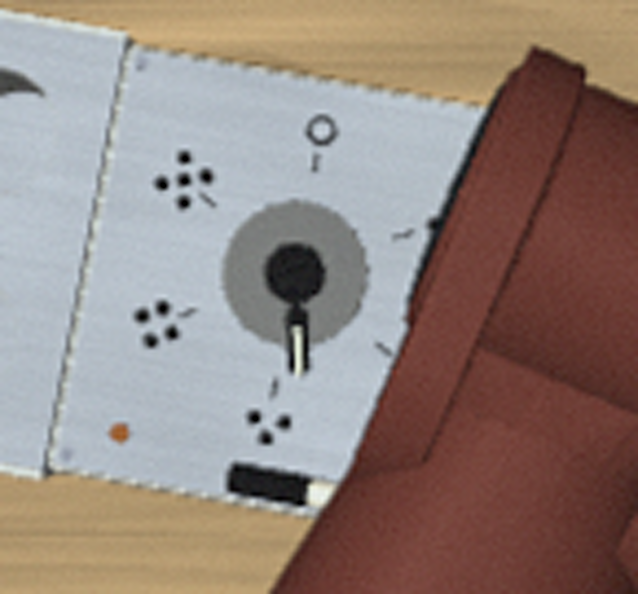

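View pics/s3.png

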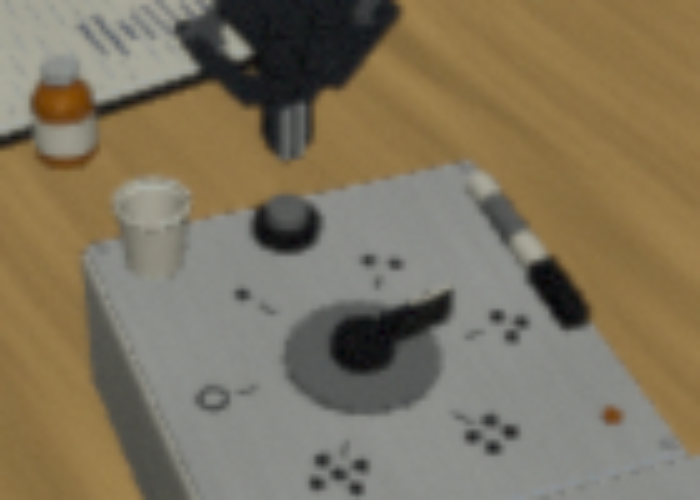

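The tab end is at crop (298,375), while the three-dot tick is at (274,388), so the selector appears to have stopped short of the mark. I'll compute its angle.

```bash
python3 - <<'E'
from h import *
def ang(q):
    d=ray(crop(q),.158)[:2]-ax; return np.hypot(*d),(yw-np.degrees(np.arctan2(d[1],d[0])))%360
print(ang((298,375)),ang((297,325)))
a=np.radians(yw-180); m=ax+.06*np.array([np.cos(a),np.sin(a)])
print((proj([[*m,.158]])-[185,140])*4.4, np.hypot(*(ray(crop((298,375)),.158)[:2]-m)))
E
```

```text
(np.float64(0.059170204048056334), np.float64(167.88196085078363)) (np.float64(0.030494564487489485), np.float64(167.26840181216406))
[[274.35481271 373.15396202]] 0.012605790761523678
```

The selector reads 167.9° with a radius of 59 mm, which is a plausible fit. It stopped 12 mm short of the mark, apparently from friction, so I'll push it gently on to about 179°.

```bash
python3 - <<'E'
from h import *
z=.215+robot.tip_reach
P,o=pose(160,.030,.215); robot.move_pose(P,o)
P,o=pose(160,.030,.144); print(robot.line_to(P,vel=.08,guard=6))
for phi in(164,168,171,174,177):
    P,o=pose(phi,.020,.144); robot.line_to(P,vel=.03,rotation=o); robot.pause(.1)
    s=robot.observe(); print(phi,s["ft_force"].round(1))
P,_=pose(177,.032,.144); robot.line_to(P,vel=.06)
P[2]=z; robot.line_to(P,vel=.12)
robot.move_pose([.4900,-.0700,.19+robot.tip_reach],[180,0,80]); robot.pause(.3)
print(robot.observe()["time"])
a=robot.grab_frame("top")[140:275,185:330]
cv2.imwrite("pics/t4.png",cv2.resize(a,None,fx=4.4,fy=4.4,interpolation=2))
E
```

```text
False
164 [-0.5 -0.6 -0.4]
168 [ 0.3 -0.1 -0.4]
171 [0.1 0.  0.3]
174 [-0.3 -0.2 -0.9]
177 [-0.4 -0.1 -0.3]
17.0833
```

View pics/t4.png

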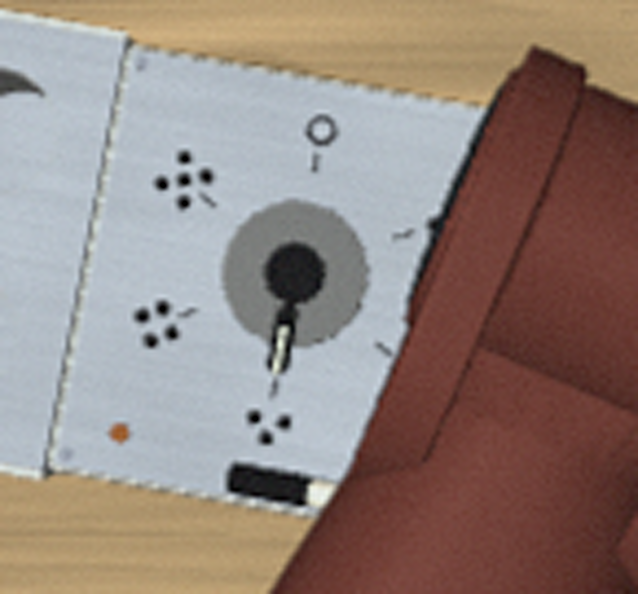

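The tab end is now at (277,371), and the predicted mark is at (274,373). That is about 1.5 mm away, so the selector is set. Now I'll press the button.

```bash
python3 - <<'E'
from h import *
t=robot.tip_reach
print(robot.line_to([.49,-.07,.158+t],vel=.08))
print(robot.line_to([.49,-.07,.142+t],vel=.02,guard=14)); robot.pause(.2)
s=robot.observe(); print(s["tool_pos"][2]-t,s["ft_force"])
robot.line_to([.49,-.07,.21+t],vel=.1); robot.pause(.3)
s=robot.observe(); print(s["time"],s["ft_force"])
a=robot.grab_frame("scene")[120:220,200:340]
cv2.imwrite("pics/s5.png",cv2.resize(a,None,fx=5,fy=5))
E
```

```text
False
True
0.14601278587990885 [-1.99665481  0.35108702  7.51160102]
19.625 [-0.45657503  0.33117705  0.0241301 ]
```

View pics/s5.png

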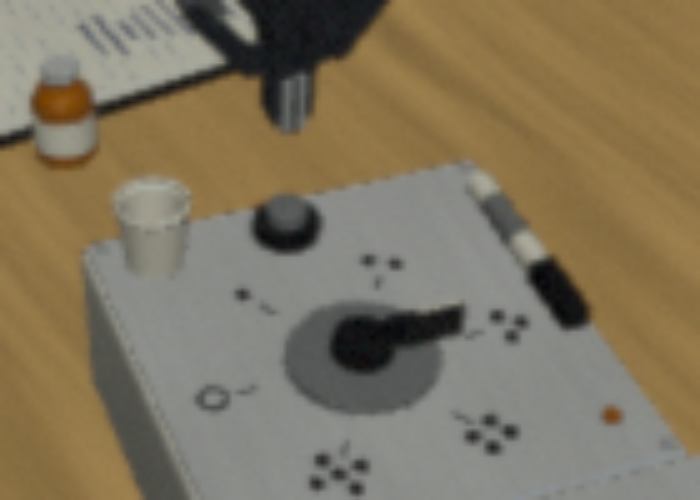

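The tip reached 0.146 m with the guard tripping at 14 N, which means the button bottomed out at its 6 mm of travel. In the picture the button is out again, the tab points at three dots, and the pot, pen and vial are unmoved.

```bash
python3 -c "
from plant import robot
print(robot.job_done())"
```

```text
the job is handed in; nothing more can be done
None
```

I set the selector to the three-dot mark (tab end about 1.5 mm off it), then pressed the start button fully in and let it come out again. I handed the job in at about 20 s with the pot, pen and vial unmoved; no verdict came back.

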